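# Slide a jar under the sealer head and start the sealing cycle

## Robot

A 6-joint arm with a two-finger parallel gripper is mounted at the origin on the work surface. World frame = base frame: x ahead of the robot, y to its left, z up, the work surface at z = 0. Lengths are in m, angles in rad, forces in N, time in s.
With the tool pointing down it reaches from about 0.35 to 0.725 m from the base axis. Payload 6 kg.
Tool frame: the origin (TCP) lies on the centre line of the jaws, within the pads' length; the fingertips stand 22 mm ahead of it and the grasp point (between the pads) lies 3 mm ahead of it; z points along the fingers, y is the line along which they close (so a half turn about z gives the same grasp; the last joint's range is limited). The gripper opens to 85 mm and grips with 20 to 120 N. Pads are 22 mm wide; open, the fingers measure 114 mm over their backs; the gripper's body (76 mm by 85 mm) begins 54 mm behind the grasp point. The pads swing forward as they close: fully open they stand 13 mm farther back than shut.
Start: joints at [-0.925, 0.04, 0.085, 0, -1.615, -0.334], TCP at [0.184, -0.571, 0.253] pointing down, gripper open.
Joint ranges: [-2.56, 2.56], [-1.29, 2.01], [-1.08, 1.49], [-3.29, 1.98], [-2.81, -0.18], [-2.99, 2.99]. Speed limits (rad/s): [2.57, 2.57, 3.01, 3.14, 3.14, 3.14].

## Interface

Orientations are given as a unit quaternion [x, y, z, w].
In Python, from rig import robot gives the robot as it stands.
- The arm moves only by the tool servo_tool, never from a script. Its argument "series" is a list of rows, each an object with "gripper": the closure, from -1 (fully open) to 1 (shut), so that 0 is half open; "travel": the shift along the tool's x, y, z in mm, a list of three; "yaw": the turn about the tool's z in degrees. A call has 1 to 20 rows; each row shifts and turns the commanded pose from where the row before left it, along the tool's axes as they then stand; what a row does not reach is not made up. A row lasts 1/10 s, in which the tool goes at most 50 mm and 8.59 degrees, less where a joint would pass 70% of its speed; a pose out of reach is approached as far as the arm can. A call with a gripper value outside its range is refused whole. The fingers move at their own pace and stop on an object; "newtons" is the grip in N (left out, the last holds). Time passes only in rows, so rows that do not move let the fingers close. It gives the time, the measured TCP pose, the force, the opening and the grip force at its end, in the units of the state.
- robot.read_state(): the state, without advancing time (a new reading comes with each control period).
- robot.read_camera(name): name is "scene" or "top" or "wrist"; returns the picture (420x560x3 uint8, red, green, blue); there is no depth.
- robot.calibration(name): a dict with "fx", "fy", "cx", "cy" (pixels), "extrinsics" (4x4, takes a point from camera to world coordinates). Camera axes: x right, y down, z forward; pixel columns grow to the right and rows downward; lengths in m; the calibration is good to about 2 mm. The wrist camera is an equidistant fisheye: a pixel r from the principal point sees the ray r / f radians off the axis. A picture is of the moment at which its call begins: read the wrist's pose just before it. calibration takes no time and is no camera call; for the wrist camera it gives the pose at the moment of the call.
- robot.sign_off(): hands the job in; it is judged then, once.
Trained networks look in the newest picture that a camera, given by its name, has taken for a name from the list of things; names that differ only in an ending like _2 or _b are one class to them, and where a whole thing is asked for, a point or a joint stands for the part that bears it (a point fixed in the world has none). Each returns a list of dicts, best first, with "p" (0 to 1); they miss things now and then, are a little off and sometimes report something else, mostly with a low value. They report only what shows in the picture. A call takes as long as a camera call.
- robot.spot_in(label, camera): "location" ([x, y, z] in m, in the coordinates of the camera as it stood for that picture, good to about 4 mm: the middle of the surface that is visible of it).
- robot.masks_of(label, camera): "region" (420x560 bool, what is visible of it).
- robot.mark_of(label, camera): "location" ([x, y, z] in m, in the coordinates of the camera as it stood for that picture, good to about 4 mm: a listed point, or the origin of a listed thing).
The state is a dict: "time_s": time; "joint_positions": joint angles; "joint_vel": joint speeds; "tau": joint torques, N m; "tcp_pos": TCP position; "ee_rot": TCP orientation; "force": force on the tool from outside, world axes, zero at the start; "wrist_torque": the same for the moment, N m; "width": finger opening in m; "finger_force": force on a finger pad.
Only numpy, scipy, OpenCV 4.12 (cv2) and the standard library are available. Lean on these libraries where they do the work, as an engineer would, in place of code of your own. Each camera call takes 0.05 s, during which the arm holds its last target. There are 200 camera calls.

## Task

Push the jar carrier along its rail from the first station to the middle one, so that it sits in its detent with the jar upright under the sealing head. Only then start the sealer: twist the red knob on the control pod clockwise to its stop and let it go, so that it springs back to rest. Leave the other things on the counter where they are.

Things in the scene. Friction and masses are not known exactly. Their poses are not given: they have to be found in the camera images.
- sealer: countertop jar sealer, fixed: white base plate 170 x 400 x 20 mm, two steel rails along its y, a post behind and a round white head (84 mm across, underside 162 mm up, top of its arm 255 mm up) overhanging the middle station. Origin: on the counter below the head's centre; x points away from the robot side, y along the rails to the left seen from the robot, z up
- station (a point): the middle station, straight below the head's centre, 44 mm above the counter (where the jar's underside goes); axes as the sealer. Marks on the base plate's front edge show the three stations: green here, grey at the two others
- carrier (a joint): travel of the jar carrier (aluminium plate 100 x 100 mm with a blue rim round the jar), m: 0 at the first station (sealer y = +0.11, where it starts), 0.11 at the middle station under the head, 0.22 at the last; grows towards the sealer's -y. A sprung detent holds it in each station: about 3 N to push over the hump half-way, then it snaps on by itself
- carrier_handle (a point): the carrier's blue upright handle fin: 14 mm thick along the rail (y), 50 mm long in x. This point is inside the fin at the height to grip, 78 mm above the counter, 22 mm below the fin's top and 34 mm above the tongue it stands on. Moves with the carrier, 130 mm in front (sealer -x) of the jar's centre; axes as the sealer
- jar: amber glass jar with steel lid standing loose in the carrier's 12 mm high rim, 70 mm across, 100 mm tall, about 0.35 kg. Origin: centre of its underside; z up
- pod: the sealer's control pod, a fixed white box 150 x 130 mm, 120 mm high, left or right of the sealer, with a black panel sloping 28 degrees down towards the robot side. Origin: on the counter below its middle; x points away from the robot side, z up
- knob_grip (a point): middle of the red bar-shaped knob on the sloping panel: bar 70 mm long (x), 18 mm wide (y), its face 45 mm off the panel; z points straight out of the panel along the turning axis (28 degrees from vertical, leaning to the robot side). The point is on that axis, 34 mm off the panel, 11 mm below the bar's face; a disc 64 mm across, 9 mm high lies under the bar. Turns with the knob
- knob (a joint): knob angle, rad: 0 at rest (white mark), 1.0 at its stop (red mark); grows clockwise as seen looking at the panel. A spring (about 0.16 N m at the stop) returns it when it is let go
- tin: blue storage tin, a plain cylinder 110 mm across, 90 mm tall, standing on the other side of the sealer from the control pod; to be left alone. Origin: centre of its underside
- lids: stack of two steel jar lids, 72 mm across, 30 mm high, in front of the rail; to be left alone. Origin: centre of its underside
- spare1: spare green glass jar, 70 mm across, 100 mm tall, behind the rail; to be left alone. Origin: centre of its underside
- spare2: spare amber glass jar with a paper label, 70 mm across, 100 mm tall, behind the rail; to be left alone. Origin: centre of its underside
- mug: white mug, 80 mm across, 90 mm tall; to be left alone. Origin: centre of its underside
- bowl: terracotta bowl, 150 mm across, 60 mm tall; to be left alone. Origin: centre of its underside
- oil: green oil bottle, 60 mm across, 210 mm tall; to be left alone. Origin: centre of its underside

How it is judged:
By the outcome, as a careful person would: the job done as asked, in the order asked, and still so for the second after the job is handed in, with the robot touching nothing.
It also fails if it takes over 61 s, if anything falls off the work surface, if the arm or the gripper's body presses on something with over 40 N, if the wrist force passes 120 N, or if a joint passes its speed limit or range.

## Working session

There is one attempt and no reset: what is moved stays moved. The work goes in short steps, Python scripts to look and compute and a tool call to move; the robot and the scene stay as the last step left them, time stands still between calls to the robot, and variables do not carry over. Pictures are saved under pics/ and viewed, at most 11 in all, crops included, and the job is handed in when it is done.

Besides the shell and the picture viewer there is one more tool, called after ">>>" as name(argument=value, ...) on one line, values as JSON. servo_tool: Moves the arm, as the interface text tells. Its arguments: {"type":"object","properties":{"series":{"type":"array"},"newtons":{"type":"number"}},"required":["series"]}

```bash
mkdir -p pics; cat > h.py <<'E'
import numpy as np, cv2
from rig import robot
from scipy.spatial.transform import Rotation as R
def w(cam,loc): 
    return (np.array(robot.calibration(cam)["extrinsics"])@np.r_[loc,1])[:3]
def marks(names,cams):
    for c in cams:
        im=robot.read_camera(c)
        for n in names:
            for d in robot.mark_of(n,c)[:2]:
                print(c,n,round(d["p"],2),w(c,d["location"]).round(4), {k:v for k,v in d.items() if k not in("p","location")} or "")
E
python3 - <<'E'
from h import *
for c in("scene","top"): cv2.imwrite(f"pics/{c}0.png",robot.read_camera(c)[:,:,::-1])
marks(["sealer","station","carrier_handle","jar","pod","knob_grip","tin","lids","spare1","spare2","mug","bowl","oil"],["scene","top"])
print(robot.read_state())
E
```

```text
scene sealer 0.76 [ 0.5755 -0.0494 -0.0052] 
scene station 0.6 [ 0.5755 -0.0492  0.0431] 
scene carrier_handle 0.72 [0.4406 0.0496 0.0795] 
scene carrier_handle 0.69 [ 0.484  -0.5597 -0.0018] 
scene jar 0.58 [0.5656 0.0623 0.0463] 
scene pod 0.69 [ 5.90e-01 -3.57e-01 -1.00e-04] 
scene pod 0.2 [0.5631 0.0637 0.044 ] 
scene knob_grip 0.57 [ 0.5485 -0.3602  0.1157] 
scene knob_grip 0.46 [ 0.4788 -0.2125  0.0023] 
scene tin 0.65 [0.5334 0.26   0.003 ] 
scene tin 0.57 [ 0.748  -0.1255 -0.0014] 
scene lids 0.56 [ 0.4797 -0.2125 -0.0009] 
scene spare1 0.74 [ 0.743  -0.1276 -0.0019] 
scene spare1 0.67 [0.7144 0.0955 0.0027] 
scene spare2 0.74 [ 0.743  -0.1276 -0.0019] 
scene spare2 0.67 [0.7144 0.0955 0.0027] 
scene mug 0.62 [ 4.405e-01  5.394e-01 -1.000e-04] 
scene mug 0.15 [ 0.5489 -0.36    0.1137] 
scene bowl 0.55 [ 0.4857 -0.5592 -0.003 ] 
scene oil 0.63 [0.5656 0.5205 0.0015] 
top sealer 0.93 [ 5.774e-01 -5.030e-02 -2.000e-04] 
top station 0.75 [ 0.5804 -0.0524  0.0489] 
top station 0.75 [ 0.5445 -0.3643  0.1133] 
top carrier_handle 0.98 [0.4387 0.0476 0.0745] 
top jar 0.75 [0.5683 0.05
[... 600 characters left out ...]

{'time_s': 1.5, 'joint_positions': array([-9.25328345e-01,  4.02266534e-02,  8.47921793e-02,  6.44851561e-06,
       -1.61549560e+00, -3.33721187e-01]), 'joint_vel': array([-0.0019679 , -0.00156086,  0.0016003 ,  0.00090401,  0.00073056,
        0.00035965]), 'tau': array([ 1.08910750e-03, -3.67916179e+01,  3.47442591e+01,  6.93324611e+00,
       -9.49446221e-04, -3.04369649e-06]), 'tcp_pos': array([ 0.18405667, -0.57105341,  0.25324305]), 'ee_rot': array([-1.55242825e-01,  9.87876339e-01,  5.75048482e-05, -3.42922788e-05]), 'force': array([0.74321896, 1.0800292 , 0.1065332 ]), 'wrist_torque': array([-0.02606637,  0.01340706, -0.01940384]), 'finger_force': 0.0, 'width': 0.08532160673186655}
```

View pics/scene0.png

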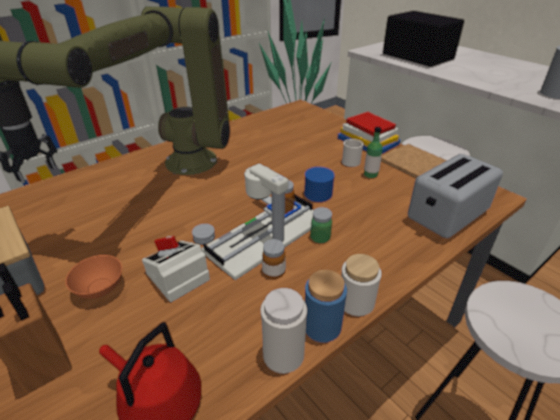

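View pics/top0.png

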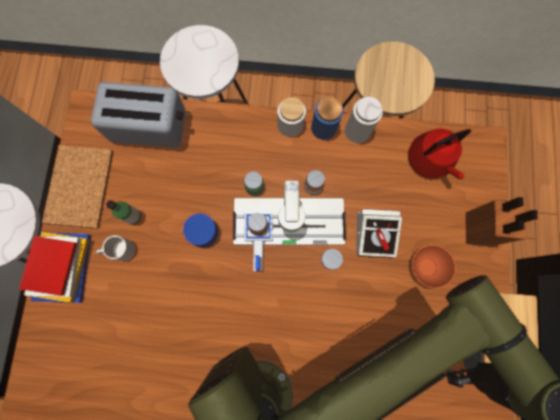

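The scene view shows the sealer in the middle, with the pod at about (175,265). In the top view the carrier handle is at (258,255), the jar at (257,224), the red knob at (381,238) and the lids at (332,259). The networks agree with this: sealer yaw is about 5° and the pod is on the right.

```bash
cat >> h.py <<'E'
def go(target,ydir=None):
    """shift in tool axes (mm) to target TCP; yaw (deg) about tool z so that tool y is parallel to ydir"""
    s=robot.read_state(); r=R.from_quat(s["ee_rot"]); M=r.as_matrix()
    print("t",round(s["time_s"],2),"tcp",s["tcp_pos"].round(4),"x",M[:,0].round(3),"y",M[:,1].round(3),"F",s["force"].round(1),"j6",s["joint_positions"][5].round(3),"w",s["width"].round(4))
    print("tool shift mm",(r.inv().apply(np.array(target)-s["tcp_pos"])*1000).round(1))
    if ydir is not None:
        v=r.inv().apply(ydir); a=np.degrees(np.arctan2(-v[0],v[1])); print("yaw",a.round(1),"or",((a+180+180)%360-180).round(1))
E
python3 - <<'E'
from h import *
go([0.44,0.049,0.175],[-0.087,0.996,0])
im=robot.read_camera("top"); c=im[200:270,350:410]
cv2.imwrite("pics/podtop.png",cv2.resize(c[:,:,::-1],None,fx=8,fy=8,interpolation=cv2.INTER_CUBIC))
E
```

```text
Traceback (most recent call last):
  File "h.py", line 15, in go
    print("t",round(s["time_s"],2),"tcp",s["tcp_pos"].round(4),"x",M[:,0].round(3),"y",M[:,1].round(3),"F",s["force"].round(1),"j6",s["joint_positions"][5].round(3),"w",s["width"].round(4))
                                                                                                                                                                         ^^^^^^^^^^^^^^^^
AttributeError: 'float' object has no attribute 'round'
```

```bash
sed -i 's/s\["width"\].round(4)/round(s["width"],4)/' h.py
python3 - <<'E'
from h import *
go([0.44,0.049,0.175],[-0.087,0.996,0])
im=robot.read_camera("top"); c=im[200:270,350:410]
cv2.imwrite("pics/podtop.png",cv2.resize(c[:,:,::-1],None,fx=8,fy=8,interpolation=cv2.INTER_CUBIC))
E
```

```text
t 1.5 tcp [ 0.1841 -0.5711  0.2532] x [-0.952 -0.307  0.   ] y [-0.307  0.952  0.   ] F [0.7 1.1 0.1] j6 -0.334 w 0.0853
tool shift mm [-433.8  511.7   78.3]
yaw 12.9 or -167.1
```

View pics/podtop.png

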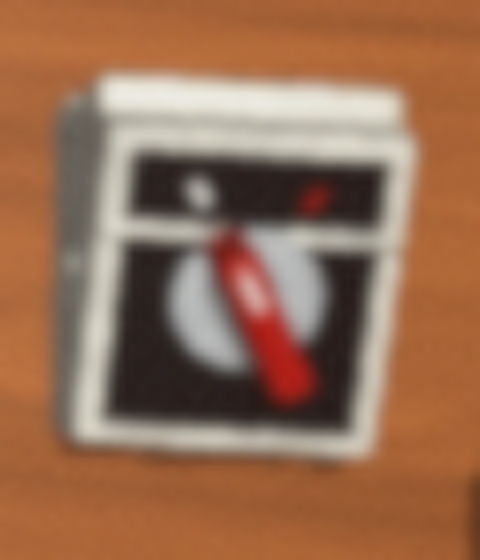

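The bar at rest (crop 225,235 to 295,390) points at the white mark (200,190), about 29° to the left. The red mark (315,200) is symmetric on the right. Now I'll move over the handle.

>>> servo_tool(series=[{"gripper":0,"travel":[-15,18,0],"yaw":0},{"gripper":0,"travel":[-30,36,0],"yaw":0},{"gripper":0,"travel":[-30,36,0],"yaw":0},{"gripper":0,"travel":[-30,36,0],"yaw":0},{"gripper":0,"travel":[-30,36,0],"yaw":0},{"gripper":0,"travel":[-30,36,0],"yaw":0},{"gripper":0,"travel":[-30,36,0],"yaw":0},{"gripper":0,"travel":[-30,36,0],"yaw":0},{"gripper":0,"travel":[-30,36,0],"yaw":0},{"gripper":0,"travel":[-30,36,0],"yaw":0},{"gripper":0,"travel":[-30,36,0],"yaw":0},{"gripper":0,"travel":[-30,36,0],"yaw":0},{"gripper":0,"travel":[-30,36,0],"yaw":0},{"gripper":0,"travel":[-30,30,0],"yaw":0},{"gripper":0,"travel":[-20,18,0],"yaw":0},{"gripper":0,"travel":[-9,13,0],"yaw":0},{"gripper":0,"travel":[0,0,20],"yaw":6.5},{"gripper":0,"travel":[0,0,20],"yaw":6.5},{"gripper":0,"travel":[0,0,20],"yaw":0},{"gripper":0,"travel":[0,0,0],"yaw":0}])

```text
time_s: 3.55
tcp_pos: [0.4391, 0.0478, 0.1907]
ee_rot: [-0.042, 0.999, -0.001, -0.002]
force: [-0.5, -0.9, -0.6]
width: 0.0427
finger_force: 0.0
```

```bash
python3 - <<'E'
from h import *
cv2.imwrite("pics/w1.png",robot.read_camera("wrist")[:,:,::-1])
go([0.44,0.049,0.076],[-0.087,0.996,0])
marks(["carrier_handle","jar","sealer"],["wrist"])
marks(["knob_grip","pod"],["top"])
E
```

```text
t 3.6 tcp [0.4398 0.0478 0.1928] x [-0.996 -0.085  0.002] y [-0.085  0.996 -0.001] F [-0.5 -0.6  1.4] j6 -2.055 w 0.0427
tool shift mm [ -0.5   1.2 116.8]
yaw -0.1 or 179.9
wrist carrier_handle 0.89 [0.437  0.0474 0.0793] 
wrist jar 0.65 [0.5656 0.0577 0.047 ] 
wrist sealer 0.69 [ 0.5799 -0.0452  0.0021] 
top knob_grip 0.66 [ 0.5476 -0.3667  0.1149] 
top knob_grip 0.28 [ 0.7466 -0.125   0.0017] 
top pod 0.62 [ 0.5859 -0.3637 -0.006 ] 
top pod 0.33 [0.5706 0.0572 0.0468]
```

View pics/w1.png

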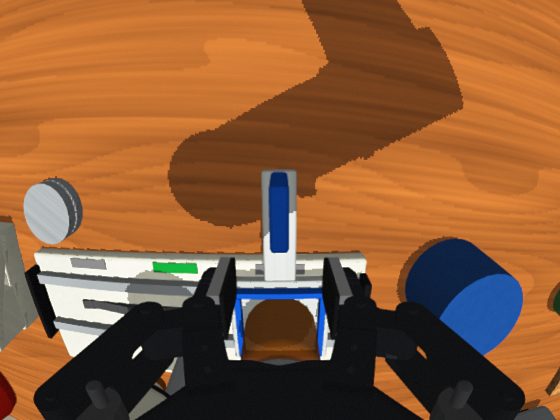

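The handle fin (279,212) is centred between the open jaws. I'll descend and grip.

>>> servo_tool(series=[{"gripper":0,"travel":[0,0,30],"yaw":0},{"gripper":0,"travel":[0,0,30],"yaw":0},{"gripper":0,"travel":[0,0,30],"yaw":0},{"gripper":0,"travel":[0,0,20],"yaw":0},{"gripper":0,"travel":[0,0,0],"yaw":0},{"gripper":0.8,"travel":[0,0,0],"yaw":0},{"gripper":0.8,"travel":[0,0,0],"yaw":0},{"gripper":0.8,"travel":[0,0,0],"yaw":0},{"gripper":0.8,"travel":[0,0,0],"yaw":0},{"gripper":0.8,"travel":[0,0,0],"yaw":0}], newtons=25)

```text
time_s: 4.95
tcp_pos: [0.4413, 0.0489, 0.0852]
ee_rot: [-0.043, 0.999, 0.001, 0.001]
force: [-1.8, 1.1, 6.4]
width: 0.014
finger_force: 28.3
```

>>> servo_tool(series=[{"gripper":0.8,"travel":[0,-2,0],"yaw":0},{"gripper":0.8,"travel":[0,-4,0],"yaw":0},{"gripper":0.8,"travel":[0,-6,0],"yaw":0},{"gripper":0.8,"travel":[0,-6,0],"yaw":0},{"gripper":0.8,"travel":[0,-6,0],"yaw":0},{"gripper":0.8,"travel":[0,-6,0],"yaw":0},{"gripper":0.8,"travel":[0,-6,0],"yaw":0},{"gripper":0.8,"travel":[0,-6,0],"yaw":0},{"gripper":0.8,"travel":[0,-6,0],"yaw":0},{"gripper":0.8,"travel":[0,-6,0],"yaw":0},{"gripper":0.8,"travel":[0,-6,0],"yaw":0},{"gripper":0.8,"travel":[0,-6,0],"yaw":0},{"gripper":0.8,"travel":[0,-6,0],"yaw":0},{"gripper":0.8,"travel":[0,-6,0],"yaw":0},{"gripper":0.8,"travel":[0,-6,0],"yaw":0},{"gripper":0.8,"travel":[0,-6,0],"yaw":0},{"gripper":0.8,"travel":[0,-6,0],"yaw":0},{"gripper":0.8,"travel":[0,-6,0],"yaw":0},{"gripper":0.8,"travel":[0,-5,0],"yaw":0},{"gripper":0.8,"travel":[0,-3,0],"yaw":0}])

```text
time_s: 6.95
tcp_pos: [0.4515, -0.0605, 0.0852]
ee_rot: [-0.043, 0.999, 0.001, 0.002]
force: [2.8, 4.2, 5.2]
width: 0.014
finger_force: 28.2
```

```bash
python3 - <<'E'
from h import *
go([0.4509,-0.0607,0.082],[-0.087,0.996,0])
marks(["carrier_handle","jar","sealer","station"],["top","scene"])
E
```

```text
t 6.95 tcp [ 0.4515 -0.0605  0.0852] x [-0.996 -0.086 -0.005] y [-0.086  0.996  0.001] F [2.8 4.2 5.2] j6 -1.798 w 0.014
tool shift mm [ 0.6 -0.2  3.2]
yaw -0.1 or 179.9
top carrier_handle 0.4 [ 0.4773 -0.2094  0.0009] 
top jar 0.36 [ 0.5803 -0.0555  0.0434] 
top sealer 0.82 [ 0.5742 -0.0474  0.0007] 
top station 0.94 [ 0.5807 -0.0488  0.0471] 
scene carrier_handle 0.77 [ 0.4456 -0.0617  0.079 ] 
scene jar 0.55 [ 0.5729 -0.0433  0.0466] 
scene sealer 0.63 [ 0.5789 -0.0477 -0.0023]
```

>>> servo_tool(series=[{"gripper":0,"travel":[0,0,0],"yaw":0},{"gripper":0,"travel":[0,0,0],"yaw":0},{"gripper":0,"travel":[0,0,0],"yaw":0},{"gripper":0,"travel":[0,0,-10],"yaw":0},{"gripper":0,"travel":[0,0,-30],"yaw":0},{"gripper":0,"travel":[0,0,-40],"yaw":0},{"gripper":0,"travel":[0,0,-40],"yaw":0},{"gripper":0,"travel":[0,0,-20],"yaw":0},{"gripper":0,"travel":[0,0,0],"yaw":0}])

```text
time_s: 8.35
tcp_pos: [0.4508, -0.0613, 0.2278]
ee_rot: [-0.042, 0.999, 0.0, 0.003]
force: [-0.6, -1.0, 0.9]
width: 0.043
finger_force: 0.0
```

```bash
python3 - <<'E'
from h import *
cv2.imwrite("pics/w2.png",robot.read_camera("wrist")[:,:,::-1])
go([0.45,-0.061,0.22],[-0.087,0.996,0])
marks(["carrier_handle","jar","sealer","pod","knob_grip"],["wrist"])
E
```

```text
t 8.4 tcp [ 0.4502 -0.0611  0.2253] x [-0.996 -0.085 -0.003] y [-0.085  0.996  0.001] F [ 0.3 -0.8 -0.7] j6 -1.799 w 0.0431
tool shift mm [0.2 0.1 5.3]
yaw -0.1 or 179.9
wrist carrier_handle 0.82 [ 0.4475 -0.0598  0.0744] 
wrist jar 0.85 [ 0.5727 -0.0512  0.0381] 
wrist sealer 0.6 [ 0.5748 -0.0488 -0.0035] 
wrist pod 0.62 [ 0.5824 -0.3668 -0.0022] 
wrist knob_grip 0.87 [ 0.5427 -0.3628  0.1191]
```

View pics/w2.png

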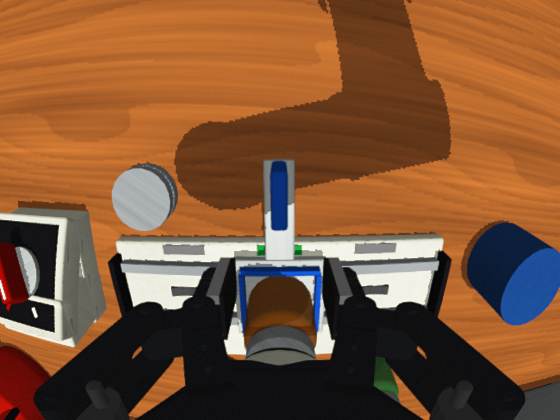

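The carrier is centred on the green mark (279,250) with the jar upright in its rim, released. Next I'll move over to the right of the knob with the fingers shut, since the tool stays vertical and will push the bar's near end to the left.

>>> servo_tool(series=[{"gripper":1,"travel":[-1,-13,0],"yaw":0},{"gripper":1,"travel":[-3,-36,0],"yaw":0},{"gripper":1,"travel":[-3,-36,0],"yaw":0},{"gripper":1,"travel":[-3,-36,0],"yaw":0},{"gripper":1,"travel":[-3,-36,0],"yaw":0},{"gripper":1,"travel":[-4,-36,0],"yaw":0},{"gripper":1,"travel":[-4,-36,0],"yaw":0},{"gripper":1,"travel":[-4,-36,0],"yaw":0},{"gripper":1,"travel":[-4,-36,0],"yaw":0},{"gripper":1,"travel":[-3,-36,0],"yaw":0},{"gripper":1,"travel":[-2,-24,0],"yaw":0},{"gripper":1,"travel":[0,-12,0],"yaw":0},{"gripper":1,"travel":[0,0,0],"yaw":0},{"gripper":1,"travel":[0,0,0],"yaw":0}])

```text
time_s: 10.1
tcp_pos: [0.5152, -0.4293, 0.2229]
ee_rot: [-0.043, 0.999, 0.0, -0.0]
force: [-0.0, 0.3, 0.6]
width: -0.0
finger_force: 0.0
```

```bash
python3 - <<'E'
from h import *
cv2.imwrite("pics/w3.png",robot.read_camera("wrist")[:,:,::-1])
marks(["knob_grip","pod"],["wrist","scene"])
go([0.516,-.430,0.116])
E
```

```text
wrist knob_grip 0.57 [ 0.5478 -0.3645  0.1229] 
wrist pod 0.63 [ 0.5823 -0.3631  0.0009] 
scene knob_grip 0.77 [ 0.5508 -0.3588  0.1124] 
scene pod 0.9 [ 0.5819 -0.3561 -0.0013] 
t 10.45 tcp [ 0.5154 -0.4294  0.2237] x [-0.996 -0.086 -0.001] y [-0.086  0.996 -0.   ] F [ 0.4  0.8 -0.3] j6 -1.088 w -0.0
tool shift mm [ -0.5  -0.7 107.7]
```

View pics/w3.png

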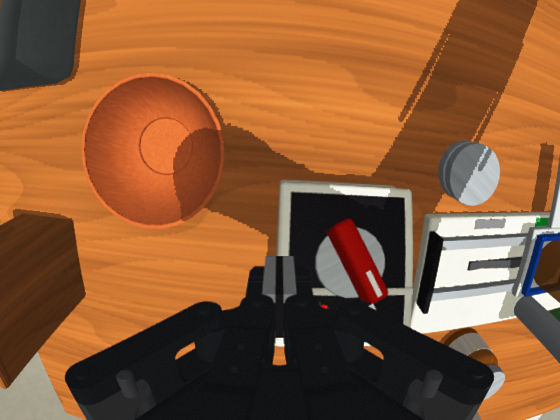

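The wrist view shows the shut fingers (280,270) to the right of the knob. The bar's near end is at (342,228) and its pointer end at (375,295). I'll descend and start pushing left.

>>> servo_tool(series=[{"gripper":1,"travel":[0,0,20],"yaw":0},{"gripper":1,"travel":[0,0,30],"yaw":0},{"gripper":1,"travel":[0,0,30],"yaw":0},{"gripper":1,"travel":[0,0,18],"yaw":0},{"gripper":1,"travel":[0,0,10],"yaw":0},{"gripper":1,"travel":[0,0,0],"yaw":0},{"gripper":1,"travel":[0,8,0],"yaw":0},{"gripper":1,"travel":[0,8,0],"yaw":0},{"gripper":1,"travel":[0,8,0],"yaw":0},{"gripper":1,"travel":[0,6,0],"yaw":0},{"gripper":1,"travel":[0,0,0],"yaw":0}])

```text
time_s: 11.55
tcp_pos: [0.5129, -0.3992, 0.116]
ee_rot: [-0.043, 0.999, -0.0, 0.0]
force: [-0.8, -0.1, -0.1]
width: -0.0001
finger_force: 0.0
```

>>> servo_tool(series=[{"gripper":1,"travel":[-1,4,0],"yaw":0},{"gripper":1,"travel":[-1,4,0],"yaw":0},{"gripper":1,"travel":[-1,4,0],"yaw":0},{"gripper":1,"travel":[0,0,0],"yaw":0}])

```text
time_s: 11.95
tcp_pos: [0.51, -0.3896, 0.1139]
ee_rot: [-0.041, 0.999, -0.0, -0.005]
force: [-12.7, -8.5, -1.3]
width: -0.0
finger_force: 7.3
```

```bash
python3 - <<'E'
from h import *
cv2.imwrite("pics/w4.png",robot.read_camera("wrist")[:,:,::-1])
go([0.516,-.375,0.116])
E
```

```text
t 12.0 tcp [ 0.5101 -0.3897  0.1139] x [-0.997 -0.082  0.01 ] y [-0.082  0.997  0.   ] F [-12.5  -8.3  -0.4] j6 -1.15 w 0.0
tool shift mm [-7.1 14.2 -2.1]
```

View pics/w4.png

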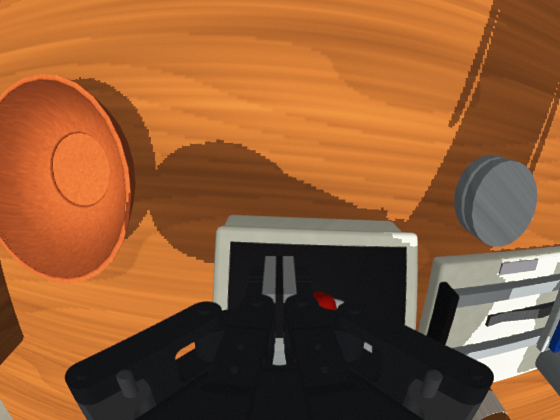

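The fingers (280,265) are beyond the bar's rounded near end (325,300) and press on its end, not its side (force in -x). I'll back off, shift towards the knob's middle and push again.

>>> servo_tool(series=[{"gripper":1,"travel":[0,-8,0],"yaw":0},{"gripper":1,"travel":[0,-10,0],"yaw":0},{"gripper":1,"travel":[-6,0,-2],"yaw":0},{"gripper":1,"travel":[-6,0,0],"yaw":0},{"gripper":1,"travel":[0,0,0],"yaw":0}])

```text
time_s: 12.5
tcp_pos: [0.5293, -0.4042, 0.1171]
ee_rot: [-0.043, 0.999, 0.0, 0.0]
force: [0.0, 0.5, -0.3]
width: 0.0004
finger_force: 0.0
```

>>> servo_tool(series=[{"gripper":1,"travel":[0,4,0],"yaw":0},{"gripper":1,"travel":[0,4,0],"yaw":0},{"gripper":1,"travel":[0,4,0],"yaw":0},{"gripper":1,"travel":[0,0,0],"yaw":0}])

```text
time_s: 12.9
tcp_pos: [0.5268, -0.3926, 0.1172]
ee_rot: [-0.043, 0.999, -0.0, -0.0]
force: [-1.3, -2.7, -1.1]
width: 0.0001
finger_force: 1.3
```

Contact is now on the side of the bar. I'll continue, keeping x.

>>> servo_tool(series=[{"gripper":1,"travel":[0,3,0],"yaw":0},{"gripper":1,"travel":[-1,3,0],"yaw":0},{"gripper":1,"travel":[0,3,0],"yaw":0},{"gripper":1,"travel":[0,0,0],"yaw":0}])

```text
time_s: 13.3
tcp_pos: [0.5259, -0.3848, 0.1169]
ee_rot: [-0.042, 0.999, -0.001, -0.001]
force: [-2.6, -9.4, -2.8]
width: 0.0005
finger_force: 4.7
```

```bash
python3 - <<'E'
from h import *
a=robot.read_camera("wrist")[230:370,200:430]; b=robot.read_camera("scene")[220:300,130:220]
cv2.imwrite("pics/w5.png",np.hstack([cv2.resize(x[:,:,::-1],(400,int(400*x.shape[0]/x.shape[1])))[:243] for x in(a,b)]))
go([0.53,-.375,0.118])
E
```

```text
t 13.4 tcp [ 0.526  -0.385   0.1169] x [-0.996 -0.084  0.002] y [-0.084  0.996 -0.001] F [-4.  -9.3 -3.6] j6 -1.163 w 0.0001
tool shift mm [-4.8  9.6 -1.1]
```

View pics/w5.png

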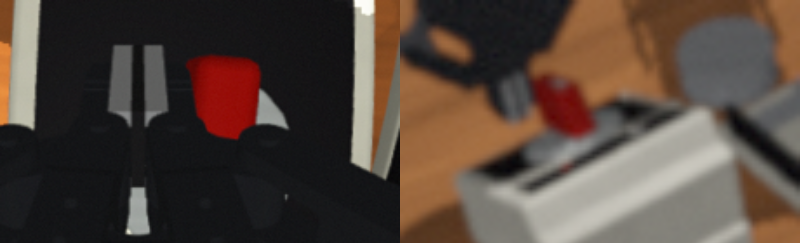

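The bar now points nearly straight up the panel (left crop), about half-way. Pushing on.

>>> servo_tool(series=[{"gripper":1,"travel":[0,3,0],"yaw":0},{"gripper":1,"travel":[-1,3,0],"yaw":0},{"gripper":1,"travel":[0,2,0],"yaw":0},{"gripper":1,"travel":[0,0,0],"yaw":0}])

```text
time_s: 13.8
tcp_pos: [0.5243, -0.3775, 0.1162]
ee_rot: [-0.041, 0.999, -0.001, -0.004]
force: [-10.4, -10.9, -3.5]
width: -0.0002
finger_force: 7.1
```

>>> servo_tool(series=[{"gripper":1,"travel":[0,2,0],"yaw":0},{"gripper":1,"travel":[0,2,0],"yaw":0},{"gripper":1,"travel":[0,0,0],"yaw":0}])

```text
time_s: 14.1
tcp_pos: [0.524, -0.3764, 0.1165]
ee_rot: [-0.041, 0.999, -0.003, -0.003]
force: [-7.3, -25.0, -8.8]
width: -0.0002
finger_force: 12.0
```

```bash
python3 - <<'E'
from h import *
b=robot.read_camera("scene")[220:300,130:220];c=robot.read_camera("top")[205:265,350:417];a=robot.read_camera("wrist")[230:370,200:430]
cv2.imwrite("pics/w6.png",np.hstack([cv2.resize(x[:,:,::-1],(266,int(266*x.shape[0]/x.shape[1])))[:160] for x in(a,b,c)]))
go([0.53,-.375,0.118])
E
```

```text
t 14.25 tcp [ 0.524  -0.3764  0.1165] x [-0.997 -0.081  0.006] y [-0.081  0.997 -0.005] F [ -6.6 -23.9  -8.3] j6 -1.182 w -0.0
tool shift mm [-6.1  0.9 -1.6]
```

View pics/w6.png

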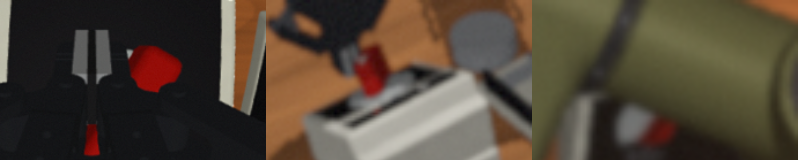

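>>> servo_tool(series=[{"gripper":1,"travel":[0,1,0],"yaw":0},{"gripper":1,"travel":[0,1,0],"yaw":0},{"gripper":1,"travel":[0,0,0],"yaw":0},{"gripper":1,"travel":[0,0,0],"yaw":0}])

```text
time_s: 14.65
tcp_pos: [0.5239, -0.3759, 0.1166]
ee_rot: [-0.04, 0.999, -0.004, -0.003]
force: [-6.2, -30.2, -10.8]
width: -0.0001
finger_force: 14.3
```

```bash
python3 - <<'E'
from h import *
s=robot.read_camera("scene")
m=robot.masks_of("knob_grip","scene"); c=robot.calibration("scene")
E_=np.linalg.inv(np.array(c["extrinsics"]))
def proj(P):
    q=E_[:3,:3]@P+E_[:3,3]; return np.array([c["fx"]*q[0]/q[2]+c["cx"],c["fy"]*q[1]/q[2]+c["cy"]])
hsv=cv2.cvtColor(s,cv2.COLOR_RGB2HSV).astype(int)
red=((hsv[...,0]<8)|(hsv[...,0]>172))&(hsv[...,1]>150)&(hsv[...,2]>70)
ys,xs=np.nonzero(red[235:262,145:190]); ys+=235; xs+=145
print(len(xs),xs.min(),xs.max(),ys.min(),ys.max(), [ (d["p"],d["region"].sum()) for d in m[:2]])
from scipy.spatial.transform import Rotation as R
G=np.array([.548,-.362,.117]); yaw=R.from_euler("z",3,degrees=True)
u=yaw.apply([.883,0,.469]); n=yaw.apply([-.469,0,.883]); v=yaw.apply([0,1,0])
for t in (.5,.2,0,-.2,-.35,-.5,-.6):
    d=np.cos(t)*u+np.sin(t)*v; e=-np.sin(t)*u+np.cos(t)*v
    pts=np.array([proj(G+a*.035*d+b*.009*e+h*n) for a in(-1,1) for b in(-1,1) for h in(-.025,.011)])
    im=np.zeros(s.shape[:2],np.uint8); cv2.fillConvexPoly(im,cv2.convexHull(pts.round().astype(np.int32)),1)
    print(t,pts.min(0).round(),pts.max(0).round(),"iou",((im>0)&red).sum()/((im>0)|(red&(np.indices(red.shape)[0]>234)&(np.indices(red.shape)[0]<262)&(np.indices(red.shape)[1]<190)&(np.indices(red.shape)[1]>145))).sum())
E
```

```text
122 160 171 235 251 [(0.69, np.int64(282)), (0.51, np.int64(369))]
0.5 [152. 234.] [179. 252.] iou 0.3258426966292135
0.2 [154. 236.] [177. 250.] iou 0.4027777777777778
0 [156. 235.] [175. 251.] iou 0.5021834061135371
-0.2 [158. 234.] [173. 252.] iou 0.5833333333333334
-0.35 [160. 233.] [171. 253.] iou 0.6453488372093024
-0.5 [158. 233.] [172. 254.] iou 0.5727699530516432
-0.6 [157. 233.] [173. 254.] iou 0.5281385281385281
```

The push has become stiff, which is probably the stop, but the lever arm here is short. I'll slide outward along the bar and push there to confirm.

>>> servo_tool(series=[{"gripper":1,"travel":[4,0,0],"yaw":0},{"gripper":1,"travel":[4,1,0],"yaw":0},{"gripper":1,"travel":[3,1,0],"yaw":0},{"gripper":1,"travel":[0,0,0],"yaw":0}])

```text
time_s: 15.15
tcp_pos: [0.5152, -0.3719, 0.1182]
ee_rot: [-0.041, 0.999, -0.003, 0.0]
force: [-1.3, -15.8, -3.9]
width: 0.0001
finger_force: 7.4
```

>>> servo_tool(series=[{"gripper":1,"travel":[0,2,0],"yaw":0},{"gripper":1,"travel":[0,2,0],"yaw":0},{"gripper":1,"travel":[0,0,0],"yaw":0}])

```text
time_s: 15.45
tcp_pos: [0.5152, -0.3706, 0.1185]
ee_rot: [-0.041, 0.999, -0.005, 0.001]
force: [1.9, -29.5, -8.8]
width: -0.0001
finger_force: 12.1
```

The bar's face slope between the two contacts gives about 0.5 rad past straight, and it is hard there too, so it is at the stop. Now I'll release by withdrawing to the right and then lifting.

>>> servo_tool(series=[{"gripper":1,"travel":[0,-6,0],"yaw":0},{"gripper":1,"travel":[0,-12,0],"yaw":0},{"gripper":1,"travel":[0,-16,0],"yaw":0},{"gripper":1,"travel":[2,-20,0],"yaw":0},{"gripper":1,"travel":[4,-12,0],"yaw":0},{"gripper":1,"travel":[0,0,-20],"yaw":0},{"gripper":1,"travel":[0,0,-40],"yaw":0},{"gripper":1,"travel":[0,0,-45],"yaw":0},{"gripper":1,"travel":[10,0,-20],"yaw":0},{"gripper":1,"travel":[40,0,0],"yaw":0},{"gripper":1,"travel":[40,0,0],"yaw":0},{"gripper":1,"travel":[20,0,0],"yaw":0},{"gripper":1,"travel":[0,0,0],"yaw":0}])

```text
time_s: 16.75
tcp_pos: [0.4039, -0.4403, 0.2438]
ee_rot: [-0.042, 0.999, -0.0, 0.001]
force: [0.9, -0.6, -0.6]
width: 0.0003
finger_force: 0.0
```

```bash
python3 - <<'E'
from h import *
a=robot.read_camera("wrist")[140:420,200:560];b=robot.read_camera("top")[170:280,220:420]; s=robot.read_camera("scene")[150:300,130:340]
cv2.imwrite("pics/end.png",np.hstack([cv2.resize(x[:,:,::-1],(266,int(266*x.shape[0]/x.shape[1])))[:146] for x in(a,b,s)]))
cv2.imwrite("pics/end.png",cv2.resize(cv2.imread("pics/end.png"),None,fx=1,fy=1))
marks(["jar","carrier_handle","lids","tin"],["top","scene"])
go([0,0,0])
E
```

```text
top jar 0.59 [ 0.5802 -0.0519  0.0482] 
top jar 0.39 [ 0.5795 -0.0517  0.0443] 
top carrier_handle 0.69 [ 0.4475 -0.0639  0.0777] 
top carrier_handle 0.67 [ 0.7178  0.0875 -0.0013] 
top lids 0.59 [ 0.4742 -0.212  -0.0005] 
top tin 0.85 [0.5326 0.2552 0.0042] 
scene jar 0.6 [ 0.5756 -0.0419  0.0435] 
scene jar 0.3 [ 0.7185  0.0974 -0.    ] 
scene carrier_handle 0.56 [ 0.4456 -0.059   0.0805] 
scene lids 0.67 [ 0.4779 -0.2101  0.0014] 
scene tin 0.94 [0.533  0.2568 0.0026] 
scene tin 0.71 [ 0.4836 -0.5578 -0.0028] 
t 17.4 tcp [ 0.4059 -0.4402  0.2421] x [-0.996 -0.085  0.   ] y [-0.085  0.996  0.   ] F [-0.1  0.1  0.5] j6 -0.994 w 0.0001
tool shift mm [367.  473.  242.3]
```

View pics/end.png

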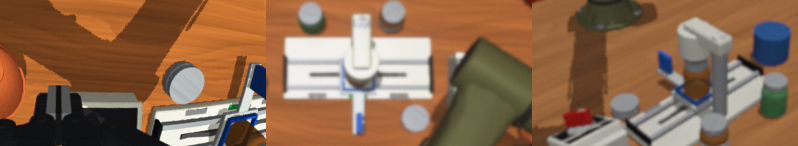

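The carrier is under the head with the jar upright (right crop ~690,85). The lids and tin have not moved. I'll compare the knob's pixels with the first picture before handing in.

```bash
python3 - <<'E'
from h import *
a=cv2.imread("pics/scene0.png")[:,:,::-1]; b=robot.read_camera("scene")
d=np.abs(a.astype(int)-b).max(2)[228:262,145:190]; print("knob diff",d.max(),(d>40).sum())
if (d>40).sum()<10: print(robot.sign_off())
E
```

```text
knob diff 63 338
```

```bash
python3 - <<'E'
from h import *
a=cv2.imread("pics/scene0.png")[:,:,::-1]; b=robot.read_camera("scene")
def red(s):
    h=cv2.cvtColor(np.ascontiguousarray(s),cv2.COLOR_RGB2HSV).astype(int); return (((h[...,0]<8)|(h[...,0]>172))&(h[...,1]>150)&(h[...,2]>60))[228:262,145:190]
A,B=red(a),red(b); print(A.sum(),B.sum(),(A&B).sum(),(A|B).sum())
for m in(A,B): y,x=np.nonzero(m); print(x.min(),x.max(),y.min(),y.max(),np.cov(x,y).round(1).tolist())
cv2.imwrite("pics/cmp.png",cv2.resize(np.hstack([a[220:300,130:220],b[220:300,130:220]])[:,:,::-1],None,fx=4,fy=4))
E
```

```text
234 253 233 254
9 33 8 22 [[37.4, -1.9], [-1.9, 10.3]]
9 33 7 22 [[39.2, -3.7], [-3.7, 11.8]]
```

View pics/cmp.png

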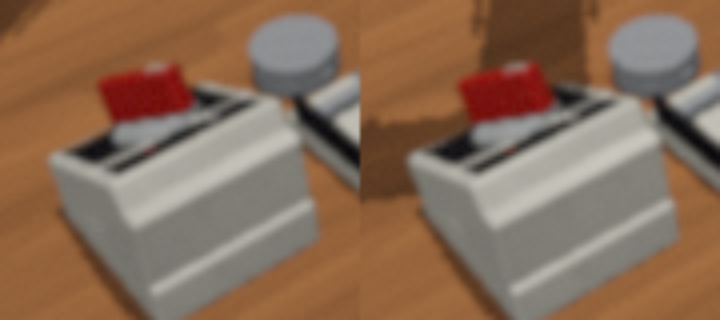

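The knob is back at rest, with the same red outline as before (bar at about (145,92) in both halves). Only the arm's shadow differs.

```bash
python3 -c "
from rig import robot
print(robot.sign_off())"
```

```text
the job is handed in; nothing more can be done
None
```

The jar carrier sits at the middle station with the jar upright under the head; I then pushed the knob to its stop, it sprang back to rest, and I handed the job in at about 18 s with the arm clear.

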